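# Move the tape roll to the spare folding hook and fold the empty one away

### The arm

A 7-joint arm with a two-finger parallel gripper is mounted at the origin on the work surface; the furniture and walls round the work are solid. World frame = base frame: x ahead of the robot, y to its left, z up, the work surface at z = 0. Lengths are in m, angles in rad, forces in N, time in s.
With the tool pointing down it reaches from about 0.4 to 0.85 m from the base axis. Payload 4.5 kg.
Tool frame: the origin (TCP) lies at the very end of the fingers, on their centre line; the grasp point (between the pads) lies 19 mm behind it; z points along the fingers, y is the line along which they close (so a half turn about z gives the same grasp; the last joint's range is limited). The gripper opens to 88 mm and grips with 3 to 60 N. Pads are 18 mm wide; open, the fingers measure 123 mm over their backs; the gripper's body (75 mm by 187 mm) begins 45 mm behind the grasp point.
Start: joints at [1.242, 0.689, -0.195, 1.565, 0.157, 0.902, -0.215], TCP at [0.222, -0.584, 0.203] pointing down, gripper open.
Joint ranges: [-3.01, 3.01], [-0.46, 2.08], [-1.47, 1.51], [0.13, 2.56], [-1, 4.14], [0.04, 2.09], [-2.66, 2.66]. Speed limits (rad/s): [2.57, 2.57, 3.14, 3.14, 3.14, 3.14, 3.14].

### API

Orientations are given as a unit quaternion [x, y, z, w].
In Python, from plant import r gives the robot as it stands. The module is installed in compiled form; this text tells all that it offers.
- The arm moves only by the tool step_arm, never from a script. Its argument "increments" is a list of rows, each a list of 2 entries, a list of its own where there are three numbers: the shift along the world's x, y, z in cm, then the turn, a rotation vector about the world's x, y, z in degrees. A call has exactly 10 rows; each row shifts and turns the commanded pose from where the row before left it; what a row does not reach is not made up. A row lasts 1/10 s, in which the tool goes at most 50 mm and 8.59 degrees, less where a joint would pass 70% of its speed; a pose out of reach is approached as far as the arm can. A call is refused whole if a number of a shift passes 5 or a number of a turn 8.59, either way. A call with a gripper value outside its range is refused whole. "fingers" is the opening, from 0 (shut) to 1 (fully open), set as the call begins (left out, the last holds). The fingers move at their own pace and stop on an object; "grip_force" is the grip in N (left out, the last holds). Time passes only in rows, so rows that do not move let the fingers close, or fill a call up. It gives the time, the measured TCP pose, the force, the opening and the grip force at its end, in the units of the state.
- r.get_state(): the state, without advancing time (a new reading comes with each control period).
- r.snapshot(name): name is "scene" or "side" or "wrist"; returns (picture, depth): 400x640x3 uint8, red, green, blue; 400x640 float32, m along the optical axis (not along the pixel's ray), 0 where there is no reading.
- r.calibration(name): a dict with "fov_y" (degrees; the focal length in pixels is half the picture's height over the tangent of half this angle, whatever the lens; pixels are square), "cx", "cy" (the principal point, pixels), "R" (3x3) and "t" (3): a world point X has camera coordinates R X + t. Camera axes: x right, y down, z forward; pixel columns grow to the right and rows downward; lengths in m; the calibration is good to about 2 mm. A picture is of the moment at which its call begins: read the wrist's pose just before it. calibration takes no time and is no camera call; for the wrist camera it gives the pose at the moment of the call.
- r.finish_job(): hands the job in; it is judged then, once.
The state is a dict: "clock": time; "q": joint angles; "qd": joint speeds; "joint_torque": joint torques, N m; "tool_pos": TCP position; "eef_rot": TCP orientation; "contact_force": force on the tool from outside, world axes, zero at the start; "moment": the same for the moment, N m; "opening": opening from 0.0 (shut) to 1.0 (fully open); "finger_force": force on a finger pad.
Only numpy, scipy, OpenCV 4.12 (cv2) and the standard library are available. Lean on these libraries where they do the work, as an engineer would, in place of code of your own. Each camera call takes 0.05 s, during which the arm holds its last target. There are 200 camera calls.

### The job

Swing the folded hook on the tool board all the way out, then move the roll of tape over to it from the other hook: lower it until the hook bears it before you let go, gently, without ever pressing the roll hard against a hook. Then fold the emptied hook fully flat against the board, and leave the roll hanging still on its new hook, with the stapler and the pen cup undisturbed.

Things in the scene. Friction and masses are not known exactly. Their poses are not given: they have to be found in the camera images.
- board: upright plywood tool board fixed to the bench, 12 mm thick, 400 mm wide, top at 170 mm, on two feet (to 55 mm ahead of it). Two identical hooks swing on its front. Origin: centre of its underside on the bench, mid-thickness; x points away from the robot, through the board; y along it to the left; z up.
- rail_left (a point): nominal hinge point of the left (+y) hook: on its vertical hinge axis, 18 mm ahead of the board's face, 146 mm above the bench. Each hook sits anywhere from 11 mm below to 11 mm above this in its slot (centre line of its arm): not measured, find it by feel or sight. Axes as the board's.
- rail_right (a point): the same point of the right (-y) hook, its height unknown likewise. Each hook is a level steel bar, 10 mm thick, reaching 85 mm from the hinge axis, there turned up into a round post 10 mm thick whose top is 38 mm above the arm's centre line. Its bracket, a plate 34x36 mm, ends 18 mm above and below the arm.
- hook_full (a joint): swing in rad of the hook that carries the roll at the start (left or right, varies: it is where the roll hangs). 0: folded, arm along the board's +y (stop); 1.57: out, arm along the board's -x (stop). It opens counterclockwise seen from above. Stiff: stays where left, some 2 N at the post moves it.
- hook_spare (a joint): swing in rad of the other hook, empty and folded (0 to 0.25) at the start; same directions, stops and stiffness.
- roll_center (a point): centre of the roll of brown tape: ring of 92 mm outer diameter, hole about 80 mm, 24 mm wide, about 0.1 kg. Its z axis is the ring's axis, along the arm. It hangs by the hole's upper edge, about 55 mm out from the hinge, its centre about 36 mm below the arm's centre line. Pinch its flat faces from above, beside the arm; the hole must pass over the post.
- stapler: red and black stapler lying on the bench, 34x126x44 mm; origin: centre of its underside; loose.
- pen_cup: blue pen cup standing on the bench, 74 mm wide, 92 mm high; origin: centre of its underside; loose.
Not all that is in view belongs to the job. Of the things that look like the part that bears roll_center, the smallest one is meant.

How it is judged:
On the way, in this order (a step that is already met when the one before it is completed fails the run):
1. the spare hook is swung out to its stop while the roll still hangs on the other (value of joint hook_spare above 1.47 rad and contact force between roll and hook_full above 0.2 N), for 0.2 s.
2. the roll, still held, is set down on the spare hook so that the hook bears it (contact force between roll and hook_spare above 0.7 N and contact force between the fingers and roll above 0.5 N and contact force between roll and hook_full below 0.05 N), for 0.2 s.
At the end, for the whole second after the job is handed in: The roll hangs still and released on the hook that was folded at the start (within about 15 degrees of upright, its centre over 85 mm above the bench), that hook is swung out (over 1.4 rad), and the emptied hook is folded flat (under 0.08 rad) (value of joint hook_full below 0.08 rad and value of joint hook_spare above 1.4 rad and contact force between roll and hook_spare above 0.4 N and contact force between the fingers and roll below 0.05 N and linear speed of roll below 0.05 m/s and height (world z) of roll_center above 0.085 m and angle between roll_center's own z axis and vertical above 1.3 rad); the robot touches nothing.
It fails at once if the roll is pressed against the spare hook with more than 12 N (contact force between roll and hook_spare above 12 N).
It fails at once if the roll is forced against its first hook with more than 12 N (contact force between roll and hook_full above 12 N).
It fails at once if the roll is dropped (height (world z) of roll_center below 0.07 m).
It fails at once if the stapler is moved by more than 30 mm (distance of stapler from where it was at the start of the episode above 0.03 m).
It fails at once if the pen cup is moved by more than 30 mm (distance of pen_cup from where it was at the start of the episode above 0.03 m).
It also fails if it takes over 72 s, if anything falls off the work surface, if the arm or the gripper's body presses on something with over 40 N, if the wrist force passes 120 N, or if a joint passes its speed limit or range.

## Working session

There is one attempt and no reset: what is moved stays moved. The work goes in short steps, Python scripts to look and compute and a tool call to move; the robot and the scene stay as the last step left them, time stands still between calls to the robot, and variables do not carry over. Pictures are saved under pics/ and viewed, at most 10 in all, crops included, and the job is handed in when it is done.

Besides the shell and the picture viewer there is one more tool, called after "Request:" in YAML: its name, and indented under it one key for each argument. step_arm: Moves the arm, as the interface text tells. Its arguments: {"type":"object","properties":{"increments":{"type":"array","items":{"type":"array"}},"fingers":{"type":"number"},"grip_force":{"type":"number"}},"required":["increments"]}

```bash
mkdir -p pics; cat > h.py <<'E'
import numpy as np, cv2
from plant import r
def snap(n,f=None):
    c=r.calibration(n); p,d=r.snapshot(n)
    if f: cv2.imwrite('pics/'+f+'.png',p[:,:,::-1])
    F=200/np.tan(np.radians(c['fov_y'])/2); R=np.array(c['R']);t=np.array(c['t'])
    v,u=np.mgrid[:400,:640]
    X=np.stack([(u-c['cx'])/F*d,(v-c['cy'])/F*d,d],-1)
    W=(X-t)@R
    W[d==0]=np.nan
    return p,d,W
E
python3 - <<'E'
from h import *
s=r.get_state();print(s)
p,d,W=snap('scene','s1');np.save('W1',W)
p2,d2,W2=snap('side','s2');np.save('W2',W2)
cv2.imwrite('pics/both.png',np.vstack([p,p2])[:,:,::-1][:, :])
for n in('scene','side'):c=r.calibration(n);print(n,-np.array(c['R']).T@c['t'],c['fov_y'])
E
```

```text
{'clock': 0.0, 'q': array([ 1.24181379,  0.68998479, -0.19450891,  1.56632964,  0.15734405,
        0.90249049, -0.2151304 ]), 'qd': array([ 0.00075788, -0.00036152, -0.00036175, -0.00126926, -0.00174453,
        0.0006585 , -0.00075244]), 'joint_torque': array([ 3.64682965e-04, -5.27569735e+01, -1.26642667e+00, -1.53424877e+01,
       -5.24380978e-02,  6.75015748e-03,  1.39035965e-04]), 'tool_pos': array([ 0.22149014, -0.58370308,  0.2021133 ]), 'eef_rot': array([ 9.83586434e-01,  1.80435313e-01, -2.45526274e-04, -8.74432529e-04]), 'contact_force': array([0.21869494, 0.7321211 , 0.51606709]), 'moment': array([-0.00834476, -0.02139185,  0.03162043]), 'finger_force': 0.0, 'opening': 0.9979546092341922}
scene [0.10762444 0.7430369  0.55987585] 53.57262903030188
side [0.17576497 0.57993348 0.77507343] 50.41064829432093
```

View pics/s1.png

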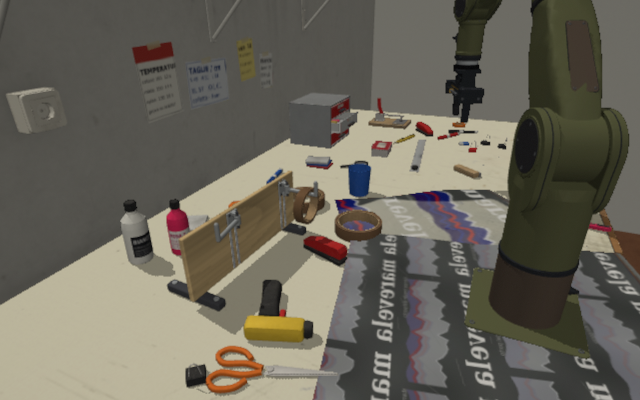

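View pics/s2.png

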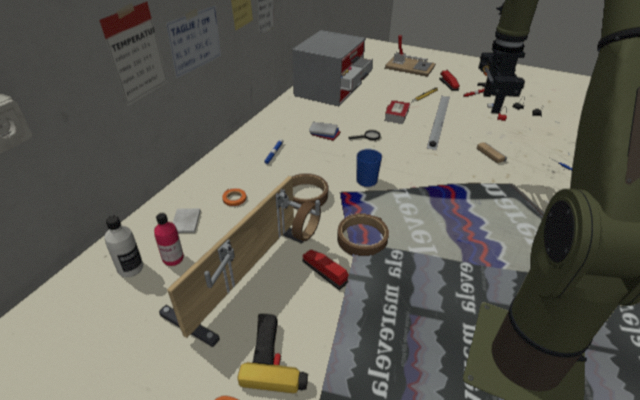

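The right (far) hook carries a hanging roll (side px ~305,218). Other look-alike rings are on the bench at (362,234) and behind the board at (310,187). The spare is the left, near hook, at px ~(220,262), folded. Next I check sizes and poses, with one enlarged crop.

```bash
python3 - <<'E'
from h import *
W=np.load('W2.npy');p=cv2.imread('pics/s2.png');W1=np.load('W1.npy');p1=cv2.imread('pics/s1.png')
print(np.linalg.det(np.array(r.calibration('side')['R'])))
a=cv2.resize(p[160:340,150:400],None,fx=3,fy=3,interpolation=cv2.INTER_CUBIC)
cv2.imwrite('pics/crop.png',a)
# board plane from front face pixels (side)
def plane(W,poly):
    m=np.zeros((400,640),np.uint8);cv2.fillPoly(m,[np.array(poly)],1)
    P=W[m>0];P=P[np.isfinite(P).all(1)]
    for k in range(5):
        c=np.median(P,0) if k==0 else P.mean(0);_,_,V=np.linalg.svd(P-c);n=V[2];e=abs((P-c)@n);P=P[e<max(.003,np.median(e)*1.5)]
    return P.mean(0),n,len(P),P.min(0),P.max(0)
print(plane(W,[(185,300),(200,285),(205,315),(190,322)]))
print(plane(W,[(240,245),(270,215),(275,250),(240,285)]))
for uv in [(290,180),(172,288),(175,291),(291,182),(190,330),(285,195)]:print(uv,W[uv[1],uv[0]].round(4))
for n,b in(('red',(295,245,355,290)),('blue',(350,145,390,190)),('bench ring',(333,210,392,258)),('hang',(285,190,325,245)),('back',(290,170,332,206))):
    x0,y0,x1,y1=b;P=W[y0:y1,x0:x1].reshape(-1,3);C=p[y0:y1,x0:x1].reshape(-1,3).astype(int)
    B,G,R=C.T
    if n=='red':k=(R>90)&(G<60)
    elif n=='blue':k=(B>R+40)
    else:k=(R>B+25)&(R<170)&(P[:,2]>.004)
    P=P[k&np.isfinite(P).all(1)];print(n,len(P),np.percentile(P,[2,50,98],axis=0).round(3).tolist())
E
```

```text
0.9999999999999994
(array([0.61085803, 0.22702535, 0.08215087]), array([ 0.99799196, -0.0633314 ,  0.00108505]), 483, array([0.60790492, 0.2032215 , 0.03060722]), array([0.61368181, 0.24993283, 0.12179084]))
(array([0.59766283, 0.0280608 , 0.07083844]), array([ 0.99788001, -0.06416433,  0.01088256]), 1111, array([ 0.59160182, -0.04602678, -0.00086503]), array([0.60478705, 0.09635972, 0.12309825]))
(290, 180) [ 0.5859 -0.1168  0.1684]
(172, 288) [0.6163 0.2612 0.1704]
(175, 291) [0.6125 0.26   0.1627]
(291, 182) [ 0.5882 -0.125   0.1562]
(190, 330) [0.6129 0.2548 0.0329]
(285, 195) [ 0.5699 -0.0644  0.1664]
red 332 [[0.391, -0.044, 0.036], [0.425, -0.018, 0.044], [0.479, 0.003, 0.047]]
blue 693 [[0.459, -0.447, 0.011], [0.488, -0.386, 0.064], [0.524, -0.374, 0.092]]
bench ring 753 [[0.35, -0.231, 0.005], [0.416, -0.195, 0.033], [0.469, -0.109, 0.038]]
hang 828 [[0.503, -0.252, 0.031], [0.522, -0.086, 0.082], [0.618, -0.022, 0.157]]
back 522 [[0.511, -0.322, 0.01], [0.602, -0.288, 0.034], [0.674, -0.068, 0.164]]
```

View pics/crop.png

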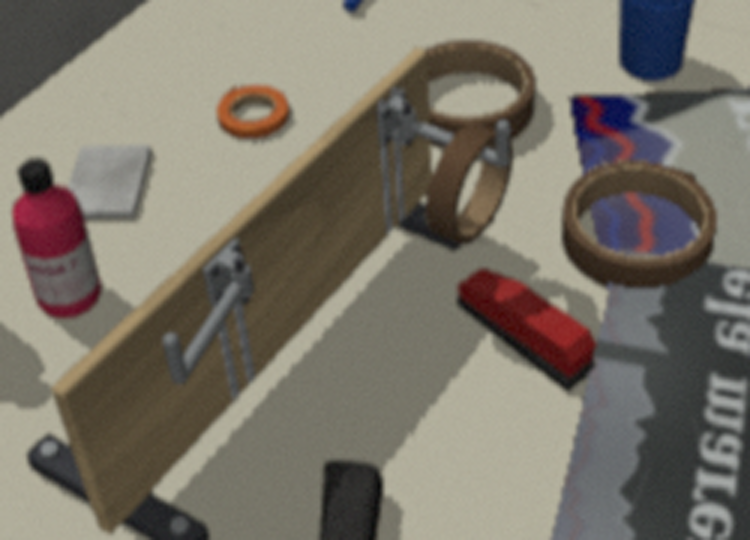

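The hanging roll is the smallest ring (the bench ones are ~120 mm across), so it is the right one. Crop: spare hook post at (172,345), hinge at (235,290). Full hook post at (503,128), hinge at (400,115). Next: hook heights in the board frame.

```bash
cat >> h.py <<'E'
N=np.array([.9979,-.0640,0]);T=np.array([.0640,.9979,0]);F0=np.array([.6022,.095,0])  # face frame provisional
def fb(P):
    Q=P-F0;return np.stack([Q@N,Q@T,P[...,2]],-1)
E
python3 - <<'E'
from h import *
for f,wf in(('s2','W2'),('s1','W1')):
    p=cv2.imread(f'pics/{f}.png').astype(int);W=np.load(wf+'.npy');Q=fb(W)
    ok=np.isfinite(Q).all(-1);gray=(abs(p[...,2]-p[...,0])<22)
    m=ok&(abs(Q[...,1])<.3)&(Q[...,0]<.03)&(Q[...,0]>-.02)&(Q[...,2]>.16);P=Q[m]
    print(f,'top edge x,y',np.percentile(P[:,0],[2,10,50,90,98]).round(4),np.percentile(P[:,1],[0.5,2,98,99.5]).round(4))
    fx=Q[ok&(abs(Q[...,0])<.006)&(Q[...,2]<.14)&(Q[...,2]>.02)&~gray];print('face x',np.median(fx[:,0]),fx[:,1].min(),fx[:,1].max())
    for nm,a,b in(('L',-.05,.2),('R',-.28,-.05)):
        P=Q[ok&gray&(Q[...,1]>a)&(Q[...,1]<b)&(Q[...,0]<-.008)&(Q[...,0]>-.13)&(Q[...,2]>.09)&(Q[...,2]<.22)]
        print(nm,len(P),np.percentile(P,[1,10,50,90,99],axis=0).round(4).tolist())
        ax=1 if nm=='L' else 0
        for lo in np.arange(P[:,ax].min(),P[:,ax].max(),.01):
            S=P[(P[:,ax]>=lo)&(P[:,ax]<lo+.01)]
            if len(S)>2:print('  ',round(lo,3),len(S),S.mean(0).round(4),'z',np.percentile(S[:,2],[5,95]).round(4))
    P=Q[ok&~gray&(p[...,2]>p[...,0]+20)&(Q[...,1]>-.28)&(Q[...,1]<-.08)&(Q[...,0]<-.025)&(Q[...,0]>-.12)&(Q[...,2]>.05)]
    print('roll',len(P),np.percentile(P,[1,5,50,95,99],axis=0).round(4).tolist())
E
```

```text
s2 top edge x,y [-0.0149 -0.0033  0.001   0.0082  0.0103] [-0.2203 -0.211   0.1707  0.1738]
face x -0.00012622611712365326 -0.9962037880100301 0.17480999032113675
L 362 [[-0.0415, 0.0283, 0.1365], [-0.0401, 0.035, 0.1519], [-0.0288, 0.0751, 0.1569], [-0.0176, 0.1202, 0.1776], [-0.0089, 0.1221, 0.1892]]
   0.023 25 [-0.0186  0.0304  0.1627] z [0.1458 0.1719]
   0.033 81 [-0.0198  0.0378  0.1588] z [0.1366 0.1707]
   0.043 25 [-0.0212  0.0477  0.1552] z [0.1507 0.1642]
   0.053 23 [-0.0252  0.058   0.1551] z [0.152 0.158]
   0.063 23 [-0.0276  0.0685  0.1559] z [0.1523 0.1583]
   0.073 23 [-0.0297  0.0782  0.1552] z [0.1521 0.1571]
   0.083 26 [-0.0322  0.0886  0.1552] z [0.1522 0.1575]
   0.093 25 [-0.0343  0.0986  0.1551] z [0.153  0.1581]
   0.103 20 [-0.0375  0.1083  0.1553] z [0.1521 0.1579]
   0.113 91 [-0.0388  0.1191  0.1722] z [0.1515 0.189 ]
R 361 [[-0.1091, -0.2085, 0.0925], [-0.1057, -0.1689, 0.1023], [-0.0697, -0.1616, 0.1473], [-0.0162, -0.1218, 0.1653], [-0.0085, -0.1187, 0.1818]]
   -0.11 71 [-0.1054 -0.1628  0.1646] z [0.1464 0.1819]
   -0.1 17 [-0.0953 -0.163   0.1502
[... 1585 characters left out ...]
55, 0.1347], [-0.0444, -0.1614, 0.1471], [-0.0143, -0.1587, 0.166], [-0.0083, -0.1518, 0.1797]]
   -0.108 58 [-0.1043 -0.1618  0.1599] z [0.1434 0.179 ]
   -0.098 13 [-0.0936 -0.162   0.1471] z [0.1414 0.159 ]
   -0.088 14 [-0.086  -0.1688  0.1397] z [0.1146 0.148 ]
   -0.058 7 [-0.0536 -0.1614  0.147 ] z [0.1444 0.1489]
   -0.048 14 [-0.0442 -0.1625  0.1449] z [0.1413 0.1477]
   -0.038 13 [-0.0325 -0.1623  0.1447] z [0.1414 0.1471]
   -0.028 37 [-0.0217 -0.1626  0.1458] z [0.1323 0.1602]
   -0.018 40 [-0.014  -0.1602  0.1453] z [0.1266 0.1608]
roll 624 [[-0.0881, -0.2067, 0.0652], [-0.0872, -0.2028, 0.0699], [-0.0779, -0.1501, 0.1082], [-0.0643, -0.1186, 0.1527], [-0.0628, -0.1169, 0.1541]]
```

Measured in the board-face frame: the spare (left) hook's arm is at z≈0.150 and its hinge at y≈0.036. The full (right) hook's arm is at z≈0.143 and the roll centre at x≈-0.0765, y≈-0.164. The spare's post is at world (0.573, 0.214) with its top at 0.188, so I can pinch it above the board's top edge. Moving.

Request:
step_arm:
  increments:
    - [[2.2,4,0.7],[0,0,7.8]]
    - [[2.2,4,0.7],[0,0,7.8]]
    - [[2.2,4,0.7],[0,0,7.8]]
    - [[2.2,4,0.7],[0,0,7.8]]
    - [[2.2,4,0.7],[0,0,7.8]]
    - [[2.2,4,0.7],[0,0,7.8]]
    - [[2.2,4,0.7],[0,0,7.8]]
    - [[2.2,4,0.7],[0,0,7.8]]
    - [[2.2,4,0.7],[0,0,7.8]]
    - [[2.2,4,0.7],[0,0,7.8]]
  fingers: 0.5
  grip_force: 10

```text
clock: 1.1
tool_pos: [0.4421, -0.1827, 0.2731]
eef_rot: [0.649, 0.761, -0.0, -0.0]
contact_force: [0.4, 0.2, -0.3]
opening: 0.501
finger_force: 0.0
```

Request:
step_arm:
  increments:
    - [[1.3,4,0],[0,0,0]]
    - [[1.3,4,0],[0,0,0]]
    - [[1.3,4,0],[0,0,0]]
    - [[1.3,4,0],[0,0,0]]
    - [[1.3,4,0],[0,0,0]]
    - [[1.3,4,0],[0,0,0]]
    - [[1.3,4,0],[0,0,0]]
    - [[1.3,4,0],[0,0,0]]
    - [[1.3,4,0],[0,0,0]]
    - [[0,0,0],[0,0,0]]

```text
clock: 2.1
tool_pos: [0.5585, 0.1835, 0.2727]
eef_rot: [0.648, 0.762, 0.002, -0.002]
contact_force: [-0.7, 0.2, -0.1]
opening: 0.501
finger_force: 0.0
```

```bash
cat >> h.py <<'E'
from scipy.spatial.transform import Rotation as Ro
def st():
    s=r.get_state();M=Ro.from_quat(s['eef_rot']).as_matrix()
    print('t',round(s['clock'],2),'tcp',s['tool_pos'].round(4),'closing yaw',round(np.degrees(np.arctan2(M[1,1],M[0,1])),1),'tilt',M[:,2].round(3),'F',s['contact_force'].round(2),'open',round(s['opening'],3),'ff',round(s['finger_force'],2),'q',s['q'].round(2))
    return s
def w(x,y): return (F0+x*N+y*T)[:2].round(4)
E
python3 -c "
from h import *
st();print(w(-.0365,.117))"
```

```text
t 2.1 tcp [0.5585 0.1835 0.2727] closing yaw 9.3 tilt [-0.     0.006 -1.   ] F [-0.72  0.15 -0.12] open 0.501 ff 0.0 q [-0.05  0.61 -0.6   1.58  0.37  1.07 -0.58]
[0.5733 0.2141]
```

Request:
step_arm:
  increments:
    - [[0.5,1,0],[0,0,0]]
    - [[0.5,1,0],[0,0,0]]
    - [[0.5,1,0],[0,0,0]]
    - [[0,0.1,-2],[0,0,0]]
    - [[0,0,-2],[0,0,0]]
    - [[0,0,-2],[0,0,0]]
    - [[0,0,-2],[0,0,0]]
    - [[0,0,-1],[0,0,0]]
    - [[0,0,-1],[0,0,0]]
    - [[0,0,0],[0,0,0]]

```text
clock: 3.1
tool_pos: [0.5735, 0.2062, 0.172]
eef_rot: [0.651, 0.759, -0.001, -0.0]
contact_force: [-0.1, -0.2, 0.1]
opening: 0.499
finger_force: 0.0
```

Request:
step_arm:
  increments:
    - [[0,0,0],[0,0,0]]
    - [[0,0,0],[0,0,0]]
    - [[0,0,0],[0,0,0]]
    - [[0,0,0],[0,0,0]]
    - [[0,0,0],[0,0,0]]
    - [[0,0,0],[0,0,0]]
    - [[0,0,0],[0,0,0]]
    - [[0,0,0],[0,0,0]]
    - [[0,0,0],[0,0,0]]
    - [[0,0,0],[0,0,0]]
  fingers: 0
  grip_force: 8

```text
clock: 4.1
tool_pos: [0.5738, 0.2067, 0.1729]
eef_rot: [0.651, 0.759, 0.0, -0.0]
contact_force: [-0.3, 0.4, -0.9]
opening: 0.003
finger_force: 0.0
```

```bash
python3 -c "
from h import *
s=st();print(fb(s['tool_pos']))
"
```

```text
t 4.1 tcp [0.5738 0.2067 0.1729] closing yaw 8.8 tilt [ 0.  0. -1.] F [-0.28  0.44 -0.87] open 0.003 ff 0.0 q [-0.13  0.75 -0.53  1.63  0.46  0.89 -0.68]
[-0.03544806  0.10963871  0.1729252 ]
```

The fingers closed on nothing, so I check where the post is.

```bash
python3 - <<'E'
from h import *
p,d,W=snap('side','s3')
cv2.imwrite('pics/c3.png',cv2.resize(p[190:330,160:330,::-1],None,fx=4,fy=4,interpolation=cv2.INTER_CUBIC))
E
```

```text
(no output)
```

View pics/c3.png

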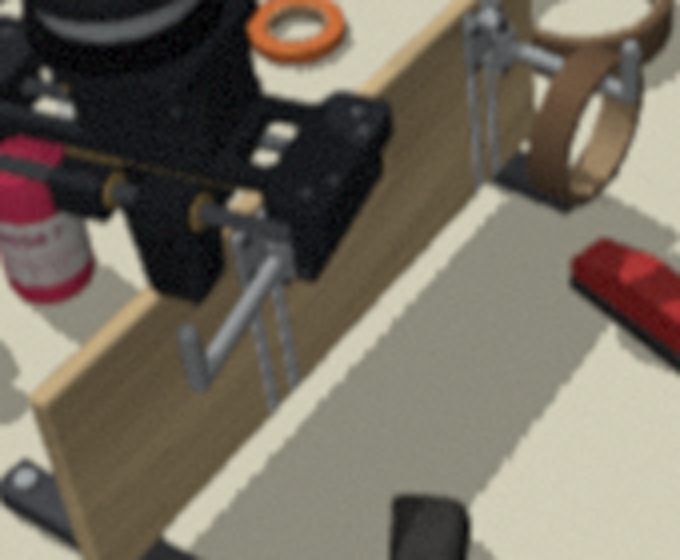

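```bash
python3 - <<'E'
from h import *
s=st()
for n in('side','scene'):
    p,d,W=snap(n);c=r.calibration(n);Fk=200/np.tan(np.radians(c['fov_y'])/2)
    for nm,X in(('tcp',s['tool_pos']),('post?',np.r_[w(-.0365,.117),.188]),('post base',np.r_[w(-.0365,.117),.150])):
        k=np.array(c['R'])@X+c['t'];print(n,nm,(k[:2]/k[2]*Fk+[c['cx'],c['cy']]).round(1))
    if n=='side':
        for v in range(268,286,2):print(v,[W[v,u].round(3).tolist() for u in (205,207,209)])
        for v in (258,262,266):print(v,[W[v,u].round(3).tolist() for u in (202,206,210)])
E
```

```text
t 4.15 tcp [0.5738 0.2067 0.1729] closing yaw 8.8 tilt [ 0.  0. -1.] F [ 0.16  0.26 -0.09] open 0.002 ff 0.0 q [-0.13  0.75 -0.53  1.63  0.46  0.89 -0.68]
side tcp [209.8 274.4]
side post? [206.3 271.8]
side post base [209.5 285.3]
268 [[0.607, 0.184, 0.15], [0.607, 0.179, 0.145], [0.608, 0.173, 0.139]]
270 [[0.607, 0.185, 0.145], [0.608, 0.179, 0.139], [0.607, 0.175, 0.135]]
272 [[0.574, 0.216, 0.189], [0.572, 0.214, 0.188], [0.569, 0.212, 0.187]]
274 [[0.573, 0.219, 0.187], [0.569, 0.217, 0.188], [0.568, 0.214, 0.184]]
276 [[0.575, 0.218, 0.179], [0.569, 0.219, 0.183], [0.567, 0.216, 0.182]]
278 [[0.575, 0.219, 0.175], [0.572, 0.217, 0.175], [0.568, 0.216, 0.176]]
280 [[0.607, 0.191, 0.122], [0.571, 0.219, 0.171], [0.569, 0.217, 0.17]]
282 [[0.608, 0.191, 0.115], [0.571, 0.22, 0.167], [0.57, 0.216, 0.163]]
284 [[0.608, 0.193, 0.111], [0.573, 0.22, 0.16], [0.569, 0.218, 0.16]]
258 [[0.574, 0.215, 0.225], [0.565, 0.215, 0.229], [0.557, 0.213, 0.231]]
262 [[0.576, 0.216, 0.215], [0.568, 0.214, 0.217], [0.557, 0.216, 0.224]]
266 [[0.609, 0.188, 0.159], [0.607, 0.181, 0.153], [0.607, 0.17, 0.142]]
scene tcp [218.9 227.8]
scene post? [215.8 222.9]
scene post base [218.2 239.6]
```

```bash
python3 - <<'E'
from h import *
s=st()
c=r.calibration('side');Fk=200/np.tan(np.radians(c['fov_y'])/2)
for X in([.2215,-.5837,.2021],s['tool_pos'],s['tool_pos']+[0,0,.04]):
    k=np.array(c['R'])@X+c['t'];print((k[:2]/k[2]*Fk+[c['cx'],c['cy']]).round(1))
a=cv2.imread('pics/s2.png')[40:150,450:560]
p,d,W=snap('wrist','w1')
o=np.zeros((440,1000,3),np.uint8);o[:440,:440]=cv2.resize(a,(440,440));o[:350,440:]=cv2.resize(p[:,:,::-1],(560,350));cv2.imwrite('pics/o.png',o[:, :])
cv2.imwrite('pics/o.png',cv2.resize(o,(800,352)))
E
```

```text
t 4.25 tcp [0.5738 0.2066 0.1729] closing yaw 8.8 tilt [ 0. -0. -1.] F [ 0.22 -0.49  0.38] open 0.004 ff 0.0 q [-0.13  0.75 -0.53  1.63  0.46  0.89 -0.68]
[486.3 116. ]
[209.9 274.4]
[206.4 259.5]
```

View pics/o.png

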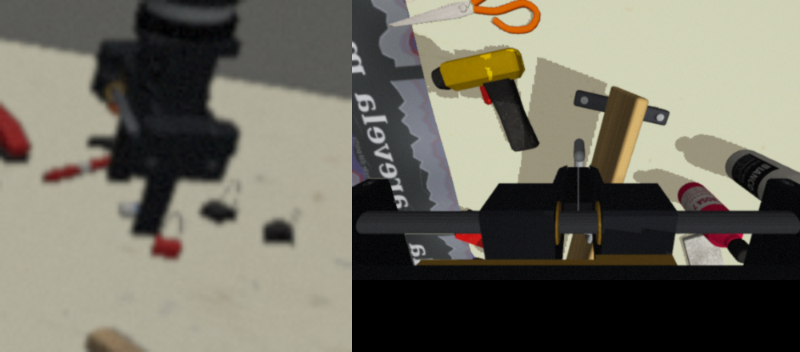

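```bash
python3 - <<'E'
from h import *
s=st();p,d,W=snap('wrist')
# composite->wrist px: u=(x/0.8-440)*640/560, v=(y/0.8)*400/350
M=Ro.from_quat(s['eef_rot']).as_matrix()
for (x,y) in((580,150),(580,142),(580,158),(570,170),(590,170),(578,180),(570,190),(590,195),(620,200)):
    u=int((x/.8-440)*640/560);v=int(y/.8*400/350);print((x,y),(u,v),W[v,u].round(4),'tool',((W[v,u]-s['tool_pos'])@M).round(4))
c=r.calibration('wrist');print((-np.array(c['R']).T@c['t']-s['tool_pos'])@M)
E
```

```text
t 4.3 tcp [0.5738 0.2067 0.1729] closing yaw 8.8 tilt [ 0.  0. -1.] F [ 0.14 -0.52 -0.6 ] open 0.0 ff 0.0 q [-0.13  0.75 -0.53  1.63  0.46  0.89 -0.68]
(580, 150) (325, 214) [0.5741 0.2191 0.1805] tool [ 0.0123  0.0021 -0.0076]
(580, 142) (325, 202) [0.5742 0.2195 0.1586] tool [0.0127 0.0023 0.0144]
(580, 158) (325, 225) [0.5746 0.2155 0.1886] tool [ 0.0086  0.0021 -0.0156]
(570, 170) (311, 242) [0.5674 0.2154 0.2134] tool [ 0.0096 -0.005  -0.0405]
(590, 170) (340, 242) [0.5813 0.2185 0.2154] tool [ 0.0106  0.0092 -0.0425]
(578, 180) (322, 257) [0.5736 0.211  0.2189] tool [ 0.0043  0.0005 -0.046 ]
(570, 190) (311, 271) [0.5685 0.2151 0.2403] tool [ 0.0092 -0.004  -0.0673]
(590, 195) (340, 278) [0.58   0.2168 0.2454] tool [ 0.009   0.0076 -0.0724]
(620, 200) (382, 285) [0.5835 0.2423 0.2889] tool [ 0.0337  0.0151 -0.1159]
[ 0.07582189  0.00085282 -0.18170469]
```

The wrist depth shows the fingertips ending about 41 mm behind the reported TCP, and the side camera agrees (tips at z≈0.213, TCP reported 0.173). The fingers closed above the post. I use a −41 mm tip offset from here and feel for contact on the way down.

Request:
step_arm:
  increments:
    - [[0,0,0],[0,0,0]]
    - [[0,0,0],[0,0,0]]
    - [[0.1,0.4,0],[0,0,0]]
    - [[0,0.4,0],[0,0,0]]
    - [[0,0,0],[0,0,0]]
    - [[0,0,-0.7],[0,0,0]]
    - [[0,0,-0.7],[0,0,0]]
    - [[0,0,-0.7],[0,0,0]]
    - [[0,0,-0.7],[0,0,0]]
    - [[0,0,0],[0,0,0]]
  fingers: 0.38

```text
clock: 5.35
tool_pos: [0.574, 0.214, 0.1435]
eef_rot: [0.651, 0.759, -0.001, -0.0]
contact_force: [-0.9, 0.4, 0.1]
opening: 0.38
finger_force: 0.0
```

```bash
python3 - <<'E'
from h import *
s=st();p,d,W=snap('wrist','w2')
M=Ro.from_quat(s['eef_rot']).as_matrix()
L=(W-s['tool_pos'])@M
m=np.isfinite(L).all(-1)&(abs(L[...,0])<.012)&(abs(L[...,1])<.04)&(L[...,2]>-.075)&(L[...,2]<.02)
P=L[m]
for z in np.arange(-.075,.02,.008):
    S=P[(P[:,2]>=z)&(P[:,2]<z+.008)]
    if len(S):print(round(z,3),len(S),np.percentile(S[:,1],[2,25,50,75,98]).round(3),np.percentile(S[:,0],[2,98]).round(3))
E
```

```text
t 5.35 tcp [0.574  0.214  0.1435] closing yaw 8.8 tilt [-0.002 -0.001 -1.   ] F [-0.92  0.45  0.07] open 0.38 ff 0.0 q [-0.15  0.78 -0.51  1.65  0.49  0.84 -0.72]
-0.075 832 [-0.031 -0.024 -0.017  0.026  0.033] [0.008 0.011]
-0.067 920 [-0.03  -0.021  0.018  0.023  0.032] [-0.007  0.011]
-0.059 865 [-0.03  -0.02   0.017  0.021  0.031] [-0.008  0.011]
-0.051 735 [-0.029 -0.019 -0.     0.02   0.03 ] [-0.007  0.011]
-0.043 665 [-0.027 -0.016 -0.     0.018  0.028] [-0.006  0.011]
-0.035 122 [-0.005 -0.002  0.     0.003  0.023] [0.001 0.009]
-0.027 262 [-0.004  0.002  0.038  0.039  0.04 ] [-0.003  0.01 ]
-0.019 196 [-0.004  0.001  0.037  0.039  0.04 ] [-0.002  0.011]
-0.011 148 [-0.004  0.003  0.037  0.039  0.04 ] [-0.004  0.011]
-0.003 100 [0.036 0.037 0.038 0.039 0.04 ] [-0.007  0.011]
0.005 99 [0.035 0.037 0.038 0.039 0.04 ] [-0.009  0.011]
0.013 89 [0.035 0.036 0.038 0.039 0.04 ] [-0.011  0.011]
```

Request:
step_arm:
  increments:
    - [[0,0,-0.4],[0,0,0]]
    - [[0,0,-0.5],[0,0,0]]
    - [[0,0,0],[0,0,0]]
    - [[0,0,0],[0,0,0]]
    - [[0,0,0],[0,0,0]]
    - [[0,0,0],[0,0,0]]
    - [[0,0,0],[0,0,0]]
    - [[0,0,0],[0,0,0]]
    - [[0,0,0],[0,0,0]]
    - [[0,0,0],[0,0,0]]
  fingers: 0
  grip_force: 10

```text
clock: 6.4
tool_pos: [0.5744, 0.2144, 0.1356]
eef_rot: [0.651, 0.759, -0.001, -0.0]
contact_force: [-1.4, -1.2, -6.2]
opening: 0.102
finger_force: 10.0
```

```bash
python3 - <<'E'
from h import *
s=st();b=fb(s['tool_pos']);print(b)
hx=-.018
th=np.arcsin((hx-b[0])/.085);hy=b[1]-.085*np.cos(th);print('theta',th,'hinge y',hy)
# arc plan, 14 rows to 1.57
prev=None
for t in np.linspace(th,1.575,16):
    q=w(hx-.085*np.sin(t),hy+.085*np.cos(t))
    if prev is not None:print(((q-prev)*100).round(2),end=' ')
    prev=q
print(np.degrees((1.575-th)/15))
E
```

```text
t 6.4 tcp [0.5744 0.2144 0.1356] closing yaw 8.8 tilt [-0.001 -0.001 -1.   ] F [-1.38 -1.24 -6.2 ] open 0.102 ff 10.0 q [-0.15  0.79 -0.51  1.66  0.49  0.82 -0.72]
[-0.03542403  0.11734141  0.1355673 ]
theta 0.20645207434531848 hinge y 0.03414643466335637
[-0.77 -0.15] [-0.74 -0.21] [-0.72 -0.28] [-0.7  -0.35] [-0.66 -0.41] [-0.62 -0.46] [-0.57 -0.52] [-0.53 -0.57] [-0.47 -0.62] [-0.41 -0.65] [-0.35 -0.69] [-0.29 -0.72] [-0.22 -0.75] [-0.15 -0.76] [-0.08 -0.77] 5.227468013426454
```

The pinch holds: the opening is 9 mm, the post's thickness. Now the swing.

Request:
step_arm:
  increments:
    - [[-0.77,-0.15,0],[0,0,5.2]]
    - [[-0.74,-0.21,0],[0,0,5.2]]
    - [[-0.72,-0.28,0],[0,0,5.2]]
    - [[-0.7,-0.35,0],[0,0,5.2]]
    - [[-0.66,-0.41,0],[0,0,5.2]]
    - [[-0.62,-0.46,0],[0,0,5.2]]
    - [[-0.57,-0.52,0],[0,0,5.2]]
    - [[-0.53,-0.57,0],[0,0,5.2]]
    - [[-0.47,-0.62,0],[0,0,5.2]]
    - [[-0.41,-0.65,0],[0,0,5.2]]

```text
clock: 7.4
tool_pos: [0.5132, 0.173, 0.1357]
eef_rot: [0.25, 0.968, 0.001, 0.0]
contact_force: [0.1, 1.6, -10.9]
opening: 0.107
finger_force: 10.0
```

Request:
step_arm:
  increments:
    - [[-0.35,-0.69,0],[0,0,5.2]]
    - [[-0.29,-0.72,0],[0,0,5.2]]
    - [[-0.22,-0.75,0],[0,0,5.2]]
    - [[-0.15,-0.76,0],[0,0,5.2]]
    - [[-0.08,-0.77,0],[0,0,5.2]]
    - [[0,-0.2,0],[0,0,0]]
    - [[0,0,0],[0,0,0]]
    - [[0,0,0],[0,0,0]]
    - [[0,0,0],[0,0,0]]
    - [[0,0,0],[0,0,0]]

```text
clock: 8.4
tool_pos: [0.5021, 0.1361, 0.1359]
eef_rot: [0.028, 1.0, 0.002, 0.0]
contact_force: [0.5, 5.0, -12.0]
opening: 0.106
finger_force: 10.0
```

```bash
python3 - <<'E'
from h import *
s=st();b=fb(s['tool_pos']);print(b)
E
```

```text
t 8.4 tcp [0.5021 0.1361 0.1359] closing yaw 86.8 tilt [ 0.     0.005 -1.   ] F [  0.5    5.04 -12.01] open 0.106 ff 9.99 q [ 0.16  0.79 -0.87  1.93  0.82  0.83  0.35]
[-0.10252853  0.0346043   0.13587707]
```

Request:
step_arm:
  increments:
    - [[0,0,0],[0,0,0]]
    - [[0,0,0],[0,0,0]]
    - [[0,0,1.4],[0,0,0]]
    - [[0,0,2.5],[0,0,0]]
    - [[0,0,2.5],[0,0,-8.5]]
    - [[0,-3,2],[0,0,-8.5]]
    - [[0,-4,0],[0,0,-8.5]]
    - [[0,-4,0],[0,0,-8.5]]
    - [[0.5,-3.5,0],[0,0,-8.5]]
    - [[1,-3,0],[0,0,-8.5]]
  fingers: 0.45

```text
clock: 9.4
tool_pos: [0.517, -0.0439, 0.2216]
eef_rot: [0.459, 0.888, -0.0, 0.001]
contact_force: [1.1, 0.0, -0.6]
opening: 0.45
finger_force: 0.0
```

Request:
step_arm:
  increments:
    - [[0,0,0],[0,0,-8.5]]
    - [[0,0,0],[0,0,-8.5]]
    - [[0,0,0],[0,0,-8.5]]
    - [[0,0,0],[0,0,-8.5]]
    - [[0,0,0],[0,0,-5.5]]
    - [[0,0,0],[0,0,0]]
    - [[0,0,0],[0,0,0]]
    - [[0,0,0],[0,0,0]]
    - [[0,0,0],[0,0,0]]
    - [[0,0,0],[0,0,0]]
  fingers: 0.5

```text
clock: 10.4
tool_pos: [0.517, -0.0415, 0.22]
eef_rot: [0.729, 0.684, 0.0, -0.0]
contact_force: [-0.6, -0.2, 0.0]
opening: 0.497
finger_force: 0.0
```

```bash
python3 - <<'E'
from h import *
s=st();print(fb(s['tool_pos']))
M=Ro.from_quat(s['eef_rot']).as_matrix()
p,d,W=snap('wrist','w3');L=(W-s['tool_pos'])@M
m=np.isfinite(L).all(-1)&(abs(L[...,0])<.012)&(abs(L[...,1])<.06)&(L[...,2]>-.075)&(L[...,2]<-.01);print('finger tip z',np.percentile(L[m][:,2],[95,99]))
ps,ds,Ws=snap('side','s4')
cv2.imwrite('pics/c4.png',np.hstack([cv2.resize(p[:,:,::-1],(400,250)),cv2.resize(ps[150:350,130:450,::-1],(400,250))]))
for nm,p,W in(('wrist',p,W),('side',ps,Ws)):
  Q=fb(W);p=p.astype(int);ok=np.isfinite(Q).all(-1)
  gray=(abs(p[...,0]-p[...,2])<22)&(p.sum(-1)>150)
  for k,a,b in(('L',.01,.07),('R',-.20,-.12)):
    P=Q[ok&gray&(Q[...,1]>a)&(Q[...,1]<b)&(Q[...,0]<-.03)&(Q[...,0]>-.12)&(Q[...,2]>.135)&(Q[...,2]<.2)]
    po=P[P[:,0]<-.09];ar=P[(P[:,0]>-.085)&(P[:,2]<.16)]
    if len(po)>5:print(nm,k,'post top',np.percentile(po[:,2],98).round(4),'x',np.percentile(po[:,0],[5,95]).round(4),'y',np.percentile(po[:,1],[5,50,95]).round(4))
    if len(ar)>5:print(nm,k,'arm z',np.percentile(ar[:,2],[50,95]).round(4),'y',np.percentile(ar[:,1],[5,50,95]).round(4))
  P=Q[ok&(p[...,0]>p[...,2]+20)&(Q[...,1]>-.28)&(Q[...,1]<-.09)&(Q[...,0]<-.04)&(Q[...,0]>-.11)&(Q[...,2]>.08)&(Q[...,2]<.17)]
  print(nm,'roll',len(P),np.percentile(P,[1,5,50,95,99],axis=0).round(4).tolist())
E
```

```text
t 10.4 tcp [ 0.517  -0.0415  0.22  ] closing yaw -3.7 tilt [-0.  0. -1.] F [-0.63 -0.18  0.01] open 0.497 ff 0.0 q [ 0.34  0.57 -0.55  1.85  0.39  0.83 -0.48]
[-0.07626514 -0.14163612  0.21995429]
finger tip z [-0.03904446 -0.03616371]
wrist R post top 0.1815 x [-0.1063 -0.0911] y [-0.1673 -0.1621 -0.1601]
wrist R arm z [0.1475 0.149 ] y [-0.1688 -0.1637 -0.1605]
wrist roll 2594 [[-0.0866, -0.1982, 0.1097], [-0.0857, -0.1912, 0.1203], [-0.0754, -0.1494, 0.1488], [-0.0643, -0.1195, 0.1544], [-0.0633, -0.118, 0.155]]
side L post top 0.1898 x [-0.1085 -0.0925] y [0.0322 0.0374 0.0399]
side L arm z [0.1557 0.1581] y [0.0319 0.037  0.0396]
side R post top 0.1828 x [-0.1087 -0.0919] y [-0.1667 -0.1625 -0.1597]
side R arm z [0.1483 0.1519] y [-0.1685 -0.1626 -0.1599]
side roll 491 [[-0.0887, -0.2013, 0.0809], [-0.0878, -0.1991, 0.0831], [-0.0774, -0.1426, 0.1365], [-0.0656, -0.1191, 0.1561], [-0.0639, -0.118, 0.1572]]
```

View pics/c4.png

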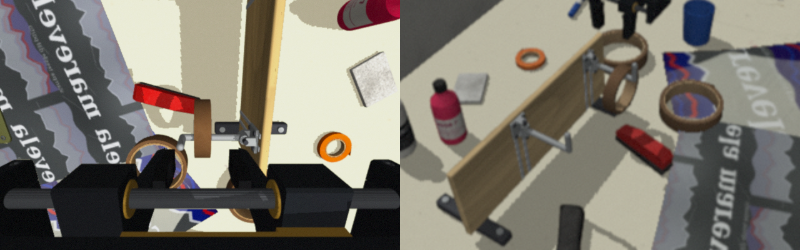

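The spare hook now stands fully out. I go down on the roll, 23 mm to the +y side of the arm.

Request:
step_arm:
  increments:
    - [[0,0,-2],[0,0,0]]
    - [[0,0,-2],[0,0,0]]
    - [[0,0,-2],[0,0,0]]
    - [[0,0,-1.5],[0,0,0]]
    - [[0,0,-1.5],[0,0,0]]
    - [[0,0,-1.2],[0,0,0]]
    - [[0,0,-1],[0,0,0]]
    - [[0,0,-0.8],[0,0,0]]
    - [[0,0,-0.5],[0,0,0]]
    - [[0,0,0],[0,0,0]]

```text
clock: 11.5
tool_pos: [0.5168, -0.0414, 0.0945]
eef_rot: [0.73, 0.684, -0.0, -0.0]
contact_force: [0.0, 1.6, -0.0]
opening: 0.498
finger_force: 0.0
```

Request:
step_arm:
  increments:
    - [[0,0,0],[0,0,0]]
    - [[0,0,0],[0,0,0]]
    - [[0,0,0],[0,0,0]]
    - [[0,0,0],[0,0,0]]
    - [[0,0,0],[0,0,0]]
    - [[0,0,0],[0,0,0]]
    - [[0,0,0],[0,0,0]]
    - [[0,0,0],[0,0,0]]
    - [[0,0,0],[0,0,0]]
    - [[0,0,0],[0,0,0]]
  fingers: 0
  grip_force: 20

```text
clock: 12.5
tool_pos: [0.5173, -0.0414, 0.095]
eef_rot: [0.73, 0.684, 0.0, 0.0]
contact_force: [1.0, 0.3, 1.0]
opening: 0.264
finger_force: 20.0
```

```bash
python3 - <<'E'
from h import *
s=st();print(fb(s['tool_pos']))
E
```

```text
t 12.5 tcp [ 0.5173 -0.0414  0.095 ] closing yaw -3.7 tilt [ 0.  0. -1.] F [1.02 0.27 0.96] open 0.264 ff 20.01 q [ 0.24  0.75 -0.41  1.97  0.56  0.53 -0.63]
[-0.07603193 -0.1415481   0.09503089]
```

The roll is gripped (23 mm opening). Lifting.

Request:
step_arm:
  increments:
    - [[0,0,0.3],[0,0,0]]
    - [[0,0,0.4],[0,0,0]]
    - [[0,0,0.5],[0,0,0]]
    - [[0,0,0.7],[0,0,0]]
    - [[0,0,0.8],[0,0,0]]
    - [[0,0,0.8],[0,0,0]]
    - [[0,0,0.8],[0,0,0]]
    - [[0,0,0.6],[0,0,0]]
    - [[0,0,0.3],[0,0,0]]
    - [[0,0,0],[0,0,0]]

```text
clock: 13.5
tool_pos: [0.5173, -0.0415, 0.1474]
eef_rot: [0.73, 0.684, 0.0, 0.0]
contact_force: [-0.5, -0.7, -1.8]
opening: 0.269
finger_force: 20.0
```

```bash
cat >> h.py <<'E'
def roll(yc,n='side',f=None):
    p,d,W=snap(n,f);Q=fb(W);q=p.astype(int);ok=np.isfinite(Q).all(-1)
    P=Q[ok&(q[...,0]>q[...,2]+20)&(abs(Q[...,1]-yc)<.07)&(Q[...,0]<-.04)&(Q[...,0]>-.22)&(Q[...,2]>.085)&(Q[...,2]<.26)]
    # circle fit (outer visible half, +y side) 
    a=np.arange(0,180,6);E=[]
    from scipy.optimize import least_squares
    f0=lambda c:np.clip(np.hypot(P[:,1]-c[0],P[:,2]-c[1]),0,1)
    g=lambda c:np.minimum(abs(f0(c)-.046),abs(f0(c)-.040))
    s=least_squares(g,[yc,np.median(P[:,2])-.02],loss='soft_l1',f_scale=.002)
    print(n,'roll',len(P),'x',np.percentile(P[:,0],[2,98]).round(4),'y max',np.percentile(P[:,1],[1,99]).round(4),'z',np.percentile(P[:,2],[1,99]).round(4),'fit yz',s.x.round(4),s.cost)
    return p
E
python3 - <<'E'
from h import *
s=st();print(fb(s['tool_pos']))
p=roll(-.165);p2=roll(-.165,'scene')
cv2.imwrite('pics/c5.png',np.hstack([cv2.resize(p[140:265,260:385,::-1],(400,400)),cv2.resize(p2[140:240,250:350,::-1],(400,400))]))
E
```

```text
t 13.5 tcp [ 0.5173 -0.0415  0.1474] closing yaw -3.7 tilt [ 0.001 -0.    -1.   ] F [-0.5  -0.68 -1.75] open 0.269 ff 19.98 q [ 0.29  0.67 -0.48  1.93  0.49  0.66 -0.56]
[-0.0759941  -0.14160666  0.14739799]
side roll 484 x [-0.0896 -0.0647] y max [-0.2054 -0.1159] z [0.1213 0.2538] fit yz [-0.1592  0.1652] 0.001643769405905454
scene roll 575 x [-0.12   -0.0506] y max [-0.2041 -0.1076] z [0.1169 0.2582] fit yz [-0.1611  0.1665] 0.006014287879255257
```

View pics/c5.png

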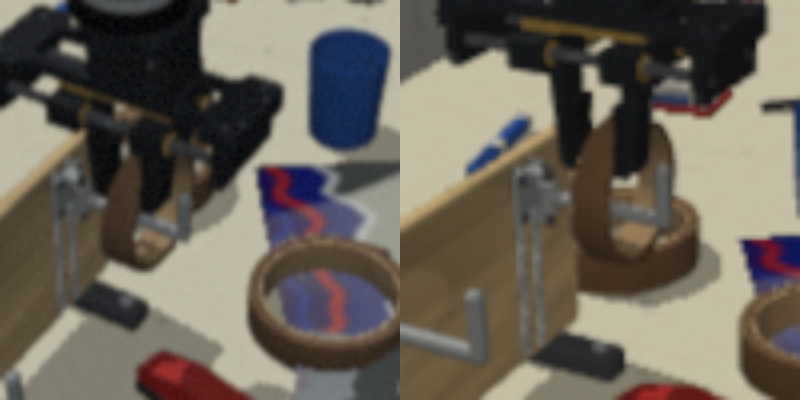

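The roll is lifted with the post inside its hole, and the centre fit (y −0.160, z ≈0.165) is clear. Now outward, then across.

Request:
step_arm:
  increments:
    - [[-0.6,0.04,0],[0,0,0]]
    - [[-1,0.06,0],[0,0,0]]
    - [[-1,0.06,0],[0,0,0]]
    - [[-1,0.07,0],[0,0,0]]
    - [[-1,0.06,0],[0,0,0]]
    - [[-1,0.06,0],[0,0,0]]
    - [[-1,0.07,0],[0,0,0]]
    - [[-1,0.06,0],[0,0,0]]
    - [[-1,0.06,0],[0,0,0]]
    - [[-0.4,0.03,0],[0,0,0]]

```text
clock: 14.6
tool_pos: [0.4256, -0.0358, 0.1469]
eef_rot: [0.73, 0.684, -0.001, -0.0]
contact_force: [0.4, -0.2, -0.8]
opening: 0.266
finger_force: 20.0
```

Request:
step_arm:
  increments:
    - [[0.06,1,0.1],[0,0,0]]
    - [[0.13,2,0.1],[0,0,0]]
    - [[0.14,2.2,0.1],[0,0,0]]
    - [[0.15,2.4,0.1],[0,0,0]]
    - [[0.16,2.5,0.1],[0,0,0]]
    - [[0.16,2.5,0.1],[0,0,0]]
    - [[0.15,2.4,0.1],[0,0,0]]
    - [[0.14,2.2,0],[0,0,0]]
    - [[0.12,1.8,0],[0,0,0]]
    - [[0.05,0.8,0],[0,0,0]]

```text
clock: 15.6
tool_pos: [0.4401, 0.1658, 0.1542]
eef_rot: [0.729, 0.685, 0.001, -0.0]
contact_force: [-0.1, -0.4, -0.5]
opening: 0.266
finger_force: 20.0
```

```bash
python3 - <<'E'
from h import *
s=st();print(fb(s['tool_pos']))
p=roll(.035);roll(.035,'scene')
E
```

```text
t 15.6 tcp [0.4401 0.1658 0.1542] closing yaw -3.5 tilt [ 0.001  0.003 -1.   ] F [-0.1  -0.41 -0.54] open 0.266 ff 19.98 q [-0.18  0.6  -0.43  2.07  0.45  0.57 -0.99]
[-0.16629227  0.06023583  0.15418335]
side roll 679 x [-0.1793 -0.1565] y max [-0.0003  0.0836] z [0.1276 0.2095] fit yz [0.0376 0.1766] 0.0008504776839259506
scene roll 986 x [-0.1784 -0.1001] y max [-0.0043  0.0926] z [0.1235 0.2577] fit yz [0.041  0.1731] 0.004087594142381315
```

Request:
step_arm:
  increments:
    - [[0.4,-0.13,0],[0,0,0]]
    - [[1,-0.16,0],[0,0,0]]
    - [[1,-0.06,0],[0,0,0]]
    - [[1,-0.07,0],[0,0,0]]
    - [[1,-0.06,0],[0,0,0]]
    - [[1,-0.06,0],[0,0,0]]
    - [[1,-0.07,0],[0,0,0]]
    - [[1,-0.06,0],[0,0,0]]
    - [[1,-0.06,0],[0,0,0]]
    - [[0.6,-0.04,0],[0,0,0]]

```text
clock: 16.7
tool_pos: [0.5308, 0.1545, 0.1539]
eef_rot: [0.73, 0.684, 0.0, 0.0]
contact_force: [0.7, 0.9, -1.0]
opening: 0.266
finger_force: 20.0
```

Request:
step_arm:
  increments:
    - [[0,0,0],[0,0,0]]
    - [[0,0,-0.5],[0,0,0]]
    - [[0,0,-0.6],[0,0,0]]
    - [[0,0,-0.6],[0,0,0]]
    - [[0,0,-0.6],[0,0,0]]
    - [[0,0,-0.6],[0,0,0]]
    - [[0,0,-0.6],[0,0,0]]
    - [[0,0,-0.5],[0,0,0]]
    - [[0,0,-0.3],[0,0,0]]
    - [[0,0,0],[0,0,0]]
  grip_force: 10

```text
clock: 17.7
tool_pos: [0.5294, 0.1544, 0.1105]
eef_rot: [0.73, 0.684, -0.0, -0.0]
contact_force: [0.6, 0.1, -0.8]
opening: 0.267
finger_force: 10.0
```

```bash
python3 - <<'E'
from h import *
s=st();print(fb(s['tool_pos']))
p=roll(.035);p2=roll(.035,'scene')
E
```

```text
t 17.7 tcp [0.5294 0.1544 0.1105] closing yaw -3.7 tilt [-0.001 -0.    -1.   ] F [ 0.56  0.14 -0.76] open 0.267 ff 9.98 q [-0.12  0.75 -0.41  1.87  0.48  0.62 -0.9 ]
[-0.07644694  0.0546541   0.11050751]
side roll 627 x [-0.1209 -0.0576] y max [0.0046 0.0843] z [0.0855 0.2346] fit yz [0.0328 0.1339] 0.009830055501553256
scene roll 900 x [-0.1416 -0.0487] y max [-0.0095  0.089 ] z [0.0856 0.2447] fit yz [0.0342 0.133 ] 0.024294636882417772
```

Request:
step_arm:
  increments:
    - [[0,0.15,0],[0,0,0]]
    - [[0,0.15,-0.1],[0,0,0]]
    - [[0,0,-0.2],[0,0,0]]
    - [[0,0,-0.15],[0,0,0]]
    - [[0,0,-0.1],[0,0,0]]
    - [[0,0,-0.1],[0,0,0]]
    - [[0,0,0],[0,0,0]]
    - [[0,0,0],[0,0,0]]
    - [[0,0,0],[0,0,0]]
    - [[0,0,0],[0,0,0]]
  grip_force: 6

```text
clock: 18.8
tool_pos: [0.5297, 0.1576, 0.1045]
eef_rot: [0.73, 0.684, 0.0, 0.0]
contact_force: [-0.2, -0.7, -1.3]
opening: 0.27
finger_force: 6.0
```

Request:
step_arm:
  increments:
    - [[0,0,0],[0,0,0]]
    - [[0,0,-0.1],[0,0,0]]
    - [[0,0,0],[0,0,0]]
    - [[0,0,0],[0,0,0]]
    - [[0,0,0],[0,0,0]]
    - [[0,0,0],[0,0,0]]
    - [[0,0,0],[0,0,0]]
    - [[0,0,0],[0,0,0]]
    - [[0,0,0],[0,0,0]]
    - [[0,0,0],[0,0,0]]

```text
clock: 19.8
tool_pos: [0.5296, 0.1576, 0.1034]
eef_rot: [0.73, 0.684, 0.0, 0.0]
contact_force: [-0.1, 0.0, -1.5]
opening: 0.267
finger_force: 6.0
```

Request:
step_arm:
  increments:
    - [[0,0,0],[0,0,0]]
    - [[0,0,-0.1],[0,0,0]]
    - [[0,0,0],[0,0,0]]
    - [[0,0,0],[0,0,0]]
    - [[0,0,0],[0,0,0]]
    - [[0,0,0],[0,0,0]]
    - [[0,0,0],[0,0,0]]
    - [[0,0,0],[0,0,0]]
    - [[0,0,0],[0,0,0]]
    - [[0,0,0],[0,0,0]]

```text
clock: 20.8
tool_pos: [0.5297, 0.1576, 0.1025]
eef_rot: [0.73, 0.684, 0.0, 0.0]
contact_force: [0.2, -0.1, -0.5]
opening: 0.27
finger_force: 6.0
```

```bash
python3 - <<'E'
from h import *
F=[]
for i in range(6):
    r.snapshot('side');F.append(r.get_state()['contact_force'])
print(np.mean(F,0),np.std(F,0))
s=st();print(fb(s['tool_pos']))
E
```

```text
[ 0.18802283 -0.0642674  -0.15168015] [0.3544363  0.36031142 0.54745933]
t 21.1 tcp [0.5297 0.1576 0.1025] closing yaw -3.7 tilt [ 0.  0. -1.] F [ 0.47 -0.13 -0.29] open 0.269 ff 5.99 q [-0.14  0.76 -0.4   1.87  0.49  0.61 -0.91]
[-0.07637948  0.05779642  0.10246   ]
```

The load on the tool is fading, from about −1 N to −0.15 N, so the hook is starting to bear the roll. A little lower.

Request:
step_arm:
  increments:
    - [[0,0,0],[0,0,0]]
    - [[0,0,-0.1],[0,0,0]]
    - [[0,0,0],[0,0,0]]
    - [[0,0,0],[0,0,0]]
    - [[0,0,0],[0,0,0]]
    - [[0,0,0],[0,0,0]]
    - [[0,0,0],[0,0,0]]
    - [[0,0,0],[0,0,0]]
    - [[0,0,0],[0,0,0]]
    - [[0,0,0],[0,0,0]]

```text
clock: 22.1
tool_pos: [0.5298, 0.1575, 0.1015]
eef_rot: [0.73, 0.684, 0.0, 0.0]
contact_force: [1.0, -1.2, 3.1]
opening: 0.268
finger_force: 6.0
```

```bash
cat > f.py <<'E'
from h import *
F=[]
for i in range(8):
    r.snapshot('side');F.append(r.get_state()['contact_force'])
print(np.mean(F,0),np.std(F,0))
s=st();print(fb(s['tool_pos']))
E
python3 f.py
```

```text
[ 0.99580346 -0.60672161  2.412065  ] [0.50388467 0.47858652 0.37108623]
t 22.5 tcp [0.5298 0.1576 0.1015] closing yaw -3.7 tilt [ 0.  0. -1.] F [ 0.86 -0.47  2.44] open 0.27 ff 6.01 q [-0.14  0.76 -0.4   1.87  0.49  0.61 -0.91]
[-0.076296    0.05778708  0.10146596]
```

The hook bears it: +2.4 N upward on the tool while still held, well under 12 N. I release and withdraw upward.

Request:
step_arm:
  increments:
    - [[0,0,0],[0,0,0]]
    - [[0,0,0],[0,0,0]]
    - [[0,0,0],[0,0,0]]
    - [[0,0,0],[0,0,0]]
    - [[0,0,0],[0,0,0]]
    - [[0,0,0.5],[0,0,0]]
    - [[0,0,1],[0,0,0]]
    - [[0,0,2],[0,0,0]]
    - [[0,0,3],[0,0,0]]
    - [[0,0,3],[0,0,0]]
  fingers: 0.48

```text
clock: 23.5
tool_pos: [0.5294, 0.1576, 0.1981]
eef_rot: [0.73, 0.684, -0.0, -0.0]
contact_force: [0.4, -0.1, 0.2]
opening: 0.476
finger_force: 0.0
```

```bash
python3 - <<'E'
from h import *
s=st();print(fb(s['tool_pos']))
p=roll(.035,f='s6');cv2.imwrite('pics/c6.png',cv2.resize(p[140:340,140:400,::-1],(780,600)))
print('push start target', w(-.102,-.165))
E
```

```text
t 23.5 tcp [0.5294 0.1576 0.1981] closing yaw -3.7 tilt [-0.  0. -1.] F [ 0.37 -0.11  0.21] open 0.476 ff 0.0 q [-0.08  0.63 -0.49  1.78  0.39  0.82 -0.82]
[-0.07667942  0.05780225  0.19809933]
side roll 705 x [-0.0894 -0.0654] y max [-0.0035  0.0817] z [0.0854 0.1641] fit yz [0.0351 0.1227] 0.0017142016058949543
push start target [ 0.4899 -0.0631]
```

View pics/c6.png

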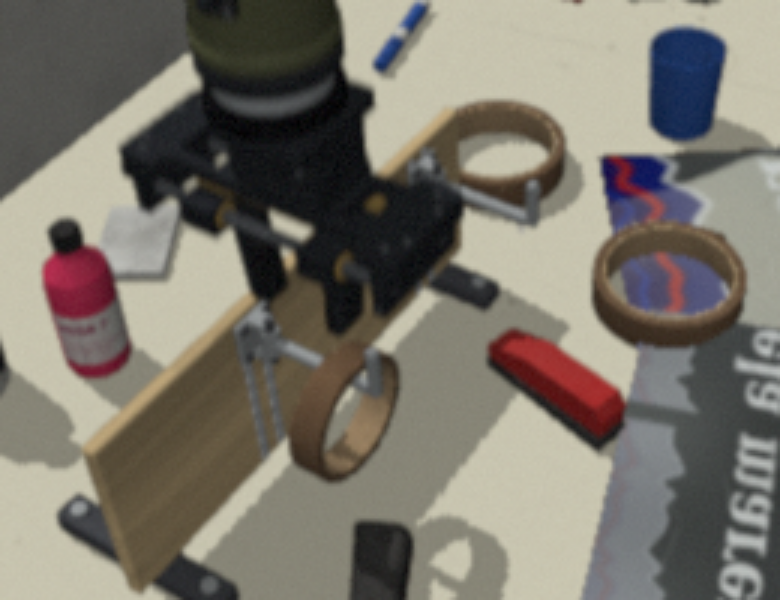

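The roll hangs on the new hook (fit y 0.035, z about 0.12). Next I push the emptied hook shut with closed fingers.

Request:
step_arm:
  increments:
    - [[0,0,1],[0,0,0]]
    - [[-0.4,-3,0],[0,0,0]]
    - [[-0.5,-3,0],[0,0,0]]
    - [[-0.5,-3,0],[0,0,0]]
    - [[-0.5,-3.2,0],[0,0,0]]
    - [[-0.5,-3.2,0],[0,0,0]]
    - [[-0.5,-3.2,0],[0,0,0]]
    - [[-0.5,-3.1,0],[0,0,0]]
    - [[-0.5,-3,0],[0,0,0]]
    - [[0,0,0],[0,0,0]]
  fingers: 0

```text
clock: 24.55
tool_pos: [0.4887, -0.0949, 0.2059]
eef_rot: [0.732, 0.681, -0.002, 0.0]
contact_force: [-1.0, -1.2, -0.7]
opening: 0.004
finger_force: 0.0
```

Request:
step_arm:
  increments:
    - [[0,0,0],[0,0,0]]
    - [[0,0,-1.5],[0,0,0]]
    - [[0,0,-1.5],[0,0,0]]
    - [[0,0,-1.5],[0,0,0]]
    - [[0,0,-1.5],[0,0,0]]
    - [[0,0,-1.5],[0,0,0]]
    - [[0,0,-1.2],[0,0,0]]
    - [[0,0,0],[0,0,0]]
    - [[0,0,0],[0,0,0]]
    - [[0,0,0],[0,0,0]]

```text
clock: 25.55
tool_pos: [0.4913, -0.0887, 0.1201]
eef_rot: [0.729, 0.684, 0.001, 0.0]
contact_force: [0.0, 0.6, 0.4]
opening: 0.003
finger_force: 0.0
```

```bash
python3 - <<'E'
from h import *
s=st();print(fb(s['tool_pos']))
H=np.array([-.018,-.165])
def pos(t,d): return w(*(H+.082*np.array([-np.sin(t),np.cos(t)])+d*np.array([-np.cos(t),-np.sin(t)])))
prev=s['tool_pos'][:2]
seq=[(1.57,.018),(1.57,.014)]+[(t,.014-.003*(1.57-t)/1.57) for t in np.linspace(1.57,0,19)[1:]]
for t,d in seq:
    q=pos(t,d);print(((q-prev)*100).round(2).tolist(),end=' ');prev=q
E
```

```text
t 25.55 tcp [ 0.4913 -0.0887  0.1201] closing yaw -3.7 tilt [ 0.001  0.    -1.   ] F [0.02 0.63 0.4 ] open 0.003 ff 0.0 q [ 0.35  0.68 -0.42  2.01  0.52  0.55 -0.51]
[-0.0988966  -0.19038389  0.12012731]
[-0.06, 0.76] [0.02, 0.39] [-0.04, 0.74] [0.03, 0.75] [0.09, 0.73] [0.15, 0.73] [0.22, 0.7] [0.28, 0.69] [0.35, 0.65] [0.39, 0.63] [0.46, 0.58] [0.5, 0.55] [0.55, 0.49] [0.59, 0.45] [0.62, 0.39] [0.66, 0.33] [0.69, 0.27] [0.71, 0.21] [0.72, 0.15] [0.73, 0.08]
```

Request:
step_arm:
  increments:
    - [[-0.06,0.76,0],[0,0,0]]
    - [[0.02,0.39,0],[0,0,0]]
    - [[-0.04,0.74,0],[0,0,-5]]
    - [[0.03,0.75,0],[0,0,-5]]
    - [[0.09,0.73,0],[0,0,-5]]
    - [[0.15,0.73,0],[0,0,-5]]
    - [[0.22,0.7,0],[0,0,-5]]
    - [[0.28,0.69,0],[0,0,-5]]
    - [[0.35,0.65,0],[0,0,-5]]
    - [[0.39,0.63,0],[0,0,-5]]

```text
clock: 26.55
tool_pos: [0.5047, -0.0219, 0.1198]
eef_rot: [0.92, 0.391, -0.0, 0.0]
contact_force: [0.4, -2.5, 1.0]
opening: 0.003
finger_force: 1.0
```

Request:
step_arm:
  increments:
    - [[0.46,0.58,0],[0,0,-5]]
    - [[0.5,0.55,0],[0,0,-5]]
    - [[0.55,0.49,0],[0,0,-5]]
    - [[0.59,0.45,0],[0,0,-5]]
    - [[0.62,0.39,0],[0,0,-5]]
    - [[0.66,0.33,0],[0,0,-5]]
    - [[0.69,0.27,0],[0,0,-5]]
    - [[0.71,0.21,0],[0,0,-5]]
    - [[0.72,0.15,0],[0,0,-5]]
    - [[0.6,0.08,0],[0,0,-5]]

```text
clock: 27.55
tool_pos: [0.565, 0.014, 0.1195]
eef_rot: [0.999, -0.034, -0.001, -0.0]
contact_force: [-4.5, -1.0, 2.2]
opening: 0.005
finger_force: 3.8
```

```bash
python3 f.py
```

```text
[-2.90214162  0.79065615  0.86128535] [0.84342965 0.93900764 0.51779219]
t 27.95 tcp [0.5649 0.014  0.1193] closing yaw -93.6 tilt [-0.002  0.001 -1.   ] F [-3.75  2.74  0.35] open 0.007 ff 2.04 q [-0.12  0.73  0.03  1.83 -0.04  0.58 -1.7 ]
[-0.03204688 -0.08325652  0.11931903]
```

Request:
step_arm:
  increments:
    - [[0.2,0,0],[0,0,0]]
    - [[0.2,0,0],[0,0,0]]
    - [[0,0,0],[0,0,0]]
    - [[0,0,0],[0,0,0]]
    - [[0,0,0],[0,0,0]]
    - [[0,0,0],[0,0,0]]
    - [[0,0,0],[0,0,0]]
    - [[0,0,0],[0,0,0]]
    - [[0,0,0],[0,0,0]]
    - [[0,0,0],[0,0,0]]

```text
clock: 28.95
tool_pos: [0.5649, 0.014, 0.1191]
eef_rot: [0.999, -0.032, -0.005, -0.0]
contact_force: [-11.6, 2.3, 7.0]
opening: 0.007
finger_force: 5.8
```

```bash
python3 f.py
```

```text
[-11.55025486   2.21552702   7.82399726] [0.56610256 0.36192412 0.41753906]
t 29.35 tcp [0.5649 0.014  0.1191] closing yaw -93.6 tilt [-0.009  0.001 -1.   ] F [-12.     1.54   7.9 ] open 0.005 ff 5.81 q [-0.12  0.73  0.03  1.82 -0.04  0.6  -1.7 ]
[-0.03202531 -0.08322411  0.11910736]
```

The force rose without any movement, so the hook is at its stop. I back off and withdraw up and away.

Request:
step_arm:
  increments:
    - [[-0.4,0,0],[0,0,0]]
    - [[-1,-0.5,0],[0,0,0]]
    - [[-2,-0.5,1],[0,0,0]]
    - [[-2,-1,3],[0,0,0]]
    - [[-2,-2,3],[0,0,0]]
    - [[-1,-3,3],[0,0,0]]
    - [[-1,-4,2],[0,0,0]]
    - [[0,-4,0],[0,0,0]]
    - [[0,-4,0],[0,0,0]]
    - [[0,-2,0],[0,0,0]]

```text
clock: 30.35
tool_pos: [0.4768, -0.2022, 0.2405]
eef_rot: [0.999, -0.035, 0.002, 0.002]
contact_force: [0.2, 0.3, -0.5]
opening: 0.009
finger_force: 0.0
```

Request:
step_arm:
  increments:
    - [[0,0,0],[0,0,0]]
    - [[0,0,0],[0,0,0]]
    - [[0,0,0],[0,0,0]]
    - [[0,0,0],[0,0,0]]
    - [[0,0,0],[0,0,0]]
    - [[0,0,0],[0,0,0]]
    - [[0,0,0],[0,0,0]]
    - [[0,0,0],[0,0,0]]
    - [[0,0,0],[0,0,0]]
    - [[0,0,0],[0,0,0]]

```text
clock: 31.35
tool_pos: [0.4759, -0.1968, 0.2394]
eef_rot: [0.999, -0.032, -0.0, 0.0]
contact_force: [0.5, 0.5, -0.5]
opening: 0.005
finger_force: 0.0
```

```bash
python3 - <<'E'
from h import *
st();p=roll(.035,f='s7');cv2.imwrite('pics/c7.png',cv2.resize(p[140:340,140:400,::-1],(780,600)))
E
```

```text
t 31.35 tcp [ 0.4759 -0.1968  0.2394] closing yaw -93.7 tilt [-0. -0. -1.] F [ 0.51  0.54 -0.49] open 0.005 ff 0.0 q [ 0.29  0.49  0.02  1.85 -0.02  0.79 -1.32]
side roll 659 x [-0.0892 -0.0652] y max [-0.0032  0.0819] z [0.0854 0.1637] fit yz [0.0366 0.1231] 0.000687108327886603
```

View pics/c7.png

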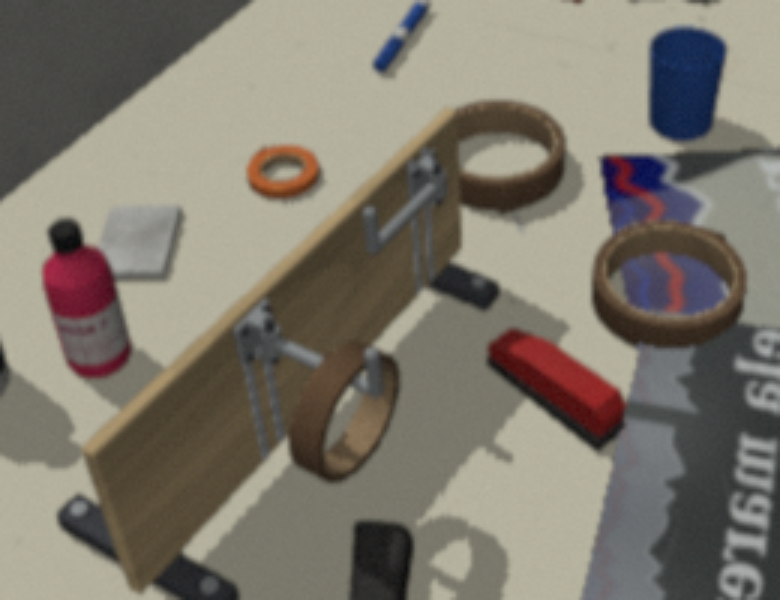

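The roll hangs on the swung-out left hook (crop ~345,410). The right hook lies folded against the board (~405,215), and the stapler and cup look unmoved. Handing in.

```bash
python3 -c "
from plant import r
print(r.finish_job())"
```

```text
the job is handed in; nothing more can be done
None
```

I handed the job in at about 31 s: the roll hangs still on the swung-out left hook, the emptied right hook is folded to its stop, and the stapler and pen cup look unmoved; the hand-in gave back no verdict.

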